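# Find and take off the left-hand paddle knob of a twin gelato churn

### The arm

A 7-joint arm with a two-finger parallel gripper is mounted at the origin on the work surface. World frame = base frame: x ahead of the robot, y to its left, z up, the work surface at z = 0. Lengths are in m, angles in degrees, forces in N, time in s.
With the tool pointing down it reaches from about 0.425 to 0.875 m from the base axis. Payload 4.7 kg.
Tool frame: the origin (TCP) lies on the centre line of the jaws, within the pads' length; the fingertips stand 11 mm ahead of it and the grasp point (between the pads) lies 8 mm behind it; z points along the fingers, y is the line along which they close (so a half turn about z gives the same grasp; the last joint's range is limited). The gripper opens to 87 mm and grips with 3 to 60 N. Pads are 19 mm wide; open, the fingers measure 117 mm over their backs; the gripper's body (75 mm by 190 mm) begins 51 mm behind the grasp point.
Start: joints at [65.839, 18.392, -4.016, 83.108, 1.295, 78.541, -3.26], TCP at [0.274, -0.589, 0.234] pointing down, gripper open.
Joint ranges: [-163.93, 163.93], [-17.29, 119.83], [-79.2, 71.16], [3.27, 140.29], [-89.18, 269.18], [5.43, 117.66], [-154.24, 154.24]. Speed limits (degrees/s): [147.25, 147.25, 180, 180, 180, 180, 180].

### API

Orientations are given as [roll, pitch, yaw] about the fixed x, y, z axes, in that order (R = Rz(yaw) Ry(pitch) Rx(roll)).
In Python, from cell import telemetry, vision, job, models gives the robot as it stands.
- The arm moves only by the shell command python3 -m handwheel 'ROWS' [FORCE]. ROWS is a JSON object whose one key "series" holds a list of rows, each a list of 7 numbers: the shift along the tool's x, y, z in mm, then the turn, a rotation vector about the tool's x, y, z in degrees, then the opening, from 0 (shut) to 1 (fully open). A call has 1 to 20 rows; each row is the pose to reach, as a shift and turn from the pose commanded when the call began, along the tool's axes at that moment; what a row does not reach only later rows make up. A row lasts 1/8 s, in which the tool goes at most 62.5 mm and 10.7 degrees, less where a joint would pass 70% of its speed; a pose out of reach is approached as far as the arm can. A call with a gripper value outside its range is refused whole. The fingers move at their own pace and stop on an object; FORCE is the grip in N (left out, the last holds). Time passes only in rows, so rows that repeat a pose let the fingers close. It gives the time, the measured TCP pose, the force, the opening and the grip force at its end, in the units of the state.
- telemetry.sense(): the state, without advancing time (a new reading comes with each control period).
- vision.read_camera(name): name is "scene" or "top" or "wrist"; returns the picture (420x560x3 uint8, red, green, blue); there is no depth.
- vision.get_calibration(name): a dict with "fovy" (degrees; the focal length in pixels is half the picture's height over the tangent of half this angle, whatever the lens; pixels are square), "cx", "cy" (the principal point, pixels), "R" (3x3) and "t" (3): a world point X has camera coordinates R X + t; the wrist camera has in their place "mount" (4x4, takes a point from camera to tool coordinates, whose origin is the TCP and whose axes are the flange's). Camera axes: x right, y down, z forward; pixel columns grow to the right and rows downward; lengths in m; the calibration is good to about 2 mm. A picture is of the moment at which its call begins: read the wrist's pose just before it. get_calibration takes no time and is no camera call.
- job.sign_off(): hands the job in; it is judged then, once.
Trained networks look in the newest picture that a camera, given by its name, has taken for a name from the list of things; names that differ only in an ending like _2 or _b are one class to them, and where a whole thing is asked for, a point or a joint stands for the part that bears it (a point fixed in the world has none). Each returns a list of dicts, best first, with "p" (0 to 1); they miss things now and then, are a little off and sometimes report something else, mostly with a low value. They report only what shows in the picture. A call takes as long as a camera call. They do not tell look-alikes from the thing itself.
- models.outline_of(label, camera): "region" (420x560 bool, what is visible of it) and "at" ([column, row] in pixels, amid what is visible of it).
- models.place_of(label, camera): "at" ([column, row] in pixels: a listed point, or the origin of a listed thing).
The state is a dict: "time_s": time; "joint_positions": joint angles; "joint_velocities": joint speeds; "joint_efforts": joint torques, N m; "tcp_pos": TCP position; "orientation": TCP orientation; "contact_force": force on the tool from outside, world axes, zero at the start; "wrist_torque": the same for the moment, N m; "width": finger opening in m; "grasp_force": force on a finger pad.
Only numpy, scipy, OpenCV 4.12 (cv2) and the standard library are available. Lean on these libraries where they do the work, as an engineer would, in place of code of your own. Each camera call takes 0.05 s, during which the arm holds its last target. There are 200 camera calls.

### The job

The two paddles of this twin gelato churn turn opposite ways, so one of their black wing knobs has a left-hand thread and the other an ordinary one, and nothing shows which. Find the left-hand one by gently trying the knobs both ways, unscrew it (do not pull it off by force) and stand it upright in the white tray, ready for its new seal; leave the other knob done up on its spindle. Never force a knob that goes tight, for that crushes the seal under it, and leave the things on the counter where they are.

Things in the scene. Friction and masses are not known exactly. Their poses are not given: they have to be found in the camera images.
- churn: Stainless countertop twin gelato churn, fixed, 300 mm deep (x), 370 mm wide (y), top plate 200 mm above the counter. Origin: centre of its underside, z up, x away from its control panel (which faces the robot). Two open bowls 148 mm in diameter in the top plate, centred 85 mm to +y (left) and -y (right) of the origin.
- knob_left: Paddle knob of the left bowl, 0.3 kg, a loose part held by its thread only. Origin: centre of its open underside; z up its axis, x along the wing. Steel hub 46 mm across, 31 mm high; on it a black upright wing 50 mm long (x), 12 mm thick (y), 27 mm high (31 to 58 mm above the origin). Starts done up, not jammed, underside on the seal 165 mm above the counter, wing along the machine's x.
- knob_right: Paddle knob of the right bowl, 0.3 kg, a loose part held by its thread only. Origin: centre of its open underside; z up its axis, x along the wing. Steel hub 46 mm across, 31 mm high; on it a black upright wing 50 mm long (x), 12 mm thick (y), 27 mm high (31 to 58 mm above the origin). Starts done up, not jammed, underside on the seal 165 mm above the counter, wing along the machine's x.
- knob_left_tip (a point): The upper end of the left knob's wing that points away from the control panel at the start: 25 mm along the knob's x, 58 mm above its origin.
- knob_right_tip (a point): The same end of the right knob's wing. How a knob feels: 0.15 rad of play, then loosening takes under 0.15 N m if the hand rises with it, while in the tightening direction it stops dead: 0.4 N m of torque already presses the seal with 20 to 35 N, and a knob so jammed takes as much to free.
- paddle_left: White paddle in the left bowl, keyed in place (it does not turn or lift). On its hub, 165 mm above the counter, lies the orange seal ring, 50 mm across, that the knob presses on; more than 45 N crushes it. Through it stands a fixed steel spindle that carries the knob, its tip 24 mm above the seal, hidden in the knob. Origin: on the spindle axis, 76 mm below the seal's top.
- paddle_right: The same in the right bowl. One spindle has a left-hand thread, the other a right-hand one; they look alike and either may be in either bowl. Two-start thread: a knob rises 20 mm a turn (3.2 mm per rad) and after 0.55 turn (3.4 rad) it is free and lifts straight off.
- tray: White open plastic tray for parts, fixed on the counter, 170 mm (x) by 150 mm (y), walls 4 mm thick and 30 mm high, floor 4 mm thick. Origin: centre of its underside.
- verrine: Empty dessert glass standing on the counter, 68 mm across, 85 mm high. Origin: centre of its foot. To be left alone.
- topping_jar: Amber glass jar with a red lid, 64 mm across, 85 mm high. Origin: centre of its foot. To be left alone.
- spatula: Spatula with a black handle lying on the counter, 280 mm long (its x), 65 mm wide at the blade, 20 mm high. Origin: under its middle. To be left alone.
Things that resemble listed ones, but are neither listed nor needed, are in the scene too. Leave any yellow look-alike of the knob_left alone. What is shaped like the knob_right but blue or purple is not meant.

How it is judged (in metres and radians):
On the way:
1. a knob has risen 2 to 8 mm on its spindle while turned clockwise, seen from above (so it is the left-hand one): its wing tip 15 mm or more towards the machine's -y (((z of knob_left in the frame of churn between 0.167 and 0.173 m and y of knob_left_tip in the frame of churn below 0.07 m and x of knob_left in the frame of churn between -0.004 and 0.004 m and y of knob_left in the frame of churn between 0.081 and 0.089 m) or (z of knob_right in the frame of churn between 0.167 and 0.173 m and y of knob_right_tip in the frame of churn below -0.1 m and x of knob_right in the frame of churn between -0.004 and 0.004 m and y of knob_right in the frame of churn between -0.089 and -0.081 m))), for 0.1 s.
At the end, for the whole second after the job is handed in: The left-hand threaded knob, unscrewed, stands upright (within 0.2 rad) on the floor of the tray (origin within 62 mm in the tray's x and 52 mm in its y, under 12 mm above its underside), at rest; the other knob is still done up on its spindle (risen less than 1.5 mm) (((x of knob_left in the frame of tray between -0.062 and 0.062 m and y of knob_left in the frame of tray between -0.052 and 0.052 m and z of knob_left in the frame of tray below 0.012 m and angle between knob_left's own z axis and vertical below 0.2 rad and linear speed of each of knob_left, knob_right below 0.02 m/s and x of knob_right in the frame of churn between -0.004 and 0.004 m and y of knob_right in the frame of churn between -0.089 and -0.081 m and z of knob_right in the frame of churn below 0.1665 m) or (x of knob_right in the frame of tray between -0.062 and 0.062 m and y of knob_right in the frame of tray between -0.052 and 0.052 m and z of knob_right in the frame of tray below 0.012 m and angle between knob_right's own z axis and vertical below 0.2 rad and linear speed of each of knob_right, knob_left below 0.02 m/s and x of knob_left in the frame of churn between -0.004 and 0.004 m and y of knob_left in the frame of churn between 0.081 and 0.089 m and z of knob_left in the frame of churn below 0.1665 m))); the robot touches nothing.
It fails at once if the left knob's seal is crushed: knob pressed on it with more than 45 N (contact force between knob_left and paddle_left above 45 N).
It fails at once if the right knob's seal is crushed: knob pressed on it with more than 45 N (contact force between knob_right and paddle_right above 45 N).
It fails at once if the verrine is moved by more than 25 mm (distance of verrine from where it was at the start of the episode above 0.025 m).
It fails at once if the topping_jar is moved by more than 25 mm (distance of topping_jar from where it was at the start of the episode above 0.025 m).
It fails at once if the spatula is moved by more than 25 mm (distance of spatula from where it was at the start of the episode above 0.025 m).
It also fails if it takes over 72 s, if anything falls off the work surface, if the arm or the gripper's body presses on something with over 40 N, if the wrist force passes 120 N, or if a joint passes its speed limit or range.

## Working session

There is one attempt and no reset: what is moved stays moved. The work goes in short steps, Python scripts to look and compute and a shell command to move; the robot and the scene stay as the last step left them, time stands still between calls to the robot, and variables do not carry over. Pictures are saved under pics/ and viewed, at most 10 in all, crops included, and the job is handed in when it is done.

```bash
mkdir -p pics; cat > h.py <<'E'
import numpy as np, cv2
from cell import telemetry, vision, job, models
from scipy.spatial.transform import Rotation as Ro
np.set_printoptions(precision=4,suppress=True)
def ray(cam,px,s=None):
    c=vision.get_calibration(cam); f=210/np.tan(np.radians(c["fovy"])/2)
    d=np.array([(px[0]-c["cx"])/f,(px[1]-c["cy"])/f,1.])
    if "mount" in c and cam=="wrist":
        M=np.array(c["mount"]); R=Ro.from_euler('xyz',s["orientation"],degrees=True).as_matrix()
        o=R@M[:3,3]+np.array(s["tcp_pos"]); return o,R@M[:3,:3]@d
    R=np.array(c["R"]);t=np.array(c["t"]); return -R.T@t,R.T@d
def atz(cam,px,z,s=None):
    o,d=ray(cam,px,s); return o+d*(z-o[2])/d[2]
E
python3 - <<'E'
from h import *
print(telemetry.sense())
for n in("scene","top"):
    im=vision.read_camera(n); cv2.imwrite(f"pics/{n}0.png",im[:,:,::-1])
    print(n,vision.get_calibration(n))
    for l,z in [("churn",0),("knob_left",.165),("knob_right",.165),("knob_left_tip",.223),("knob_right_tip",.223),("tray",0),("verrine",0),("topping_jar",0),("spatula",0)]:
        for r in models.place_of(l,n)[:4]: print(n,l,round(r["p"],2),np.array(r["at"]),atz(n,r["at"],z))
E
```

```text
{'time_s': 0.0, 'joint_positions': array([65.8374, 18.4394, -4.0162, 83.1767,  1.2953, 78.5408, -3.2586]), 'joint_velocities': array([-0.0548,  0.0769, -0.0014,  0.0723, -0.0239, -0.0818, -0.0321]), 'joint_efforts': array([  0.0002, -49.1285,  -0.4036, -31.2526,  -0.0638,   0.0437,
         0.0002]), 'tcp_pos': array([ 0.2741, -0.5888,  0.2324]), 'orientation': array([-179.8884,    0.0059,   24.9745]), 'contact_force': array([-0.1583, -0.2824, -0.2237]), 'wrist_torque': array([-0.0451, -0.0058,  0.0053]), 'grasp_force': 0.0, 'width': 0.08705623326933101}
scene {'fovy': 50.63304687009746, 'cx': 276.53361540479364, 'cy': 214.71028653158743, 'R': array([[-0.2712,  0.9624, -0.0159],
       [ 0.7373,  0.1971, -0.6462],
       [-0.6188, -0.187 , -0.763 ]]), 't': array([ 0.1948, -0.3157,  1.6027])}
scene knob_left 0.88 [343.4 285.5] [0.7424 0.1639 0.165 ]
scene knob_left 0.81 [353.2 256.7] [0.6598 0.1722 0.165 ]
scene knob_left 0.61 [286.  225.7] [ 0.6106 -0.0033  0.165 ]
scene knob_right 0.82 [219.3 213.7] [ 0.6167 -0.1771  0.165 ]
scene knob_right 0.54 [136.5 275.3] [ 0.8392 -0.2951  0.16
[... 1247 characters left out ...]
ight 0.7 [353.2 183.8] [ 0.6258 -0.1873  0.165 ]
top knob_right 0.56 [418.8 150.5] [ 0.7024 -0.3387  0.165 ]
top knob_left_tip 0.76 [199.3 229.9] [0.5154 0.1497 0.223 ]
top knob_left_tip 0.66 [273.3 173.8] [ 0.6366 -0.0081  0.223 ]
top knob_right_tip 0.69 [330.6 290.8] [ 0.3862 -0.1267  0.223 ]
top knob_right_tip 0.67 [352.6 164.9] [ 0.6549 -0.1795  0.223 ]
top knob_right_tip 0.58 [422.7 149.8] [ 0.6873 -0.3317  0.223 ]
top tray 0.78 [135.  271.9] [0.4372 0.3502 0.    ]
top verrine 0.91 [176.9 162.4] [0.7229 0.2513 0.    ]
top verrine 0.23 [281.8 190.8] [ 0.6448 -0.024   0.    ]
top topping_jar 0.75 [125.7 179.5] [0.6779 0.3847 0.    ]
top spatula 0.65 [434.6 226.7] [ 0.5485 -0.4133  0.    ]
```

```bash
python3 - <<'E'
import cv2
for n in("scene","top"):
    im=cv2.imread(f"pics/{n}0.png"); cv2.imwrite(f"pics/{n}0b.png",cv2.resize(im[100:400,100:500] if n=="scene" else im[100:320,80:480],None,fx=2,fy=2,interpolation=2))
E
```

```text
(no output)
```

View pics/top0b.png

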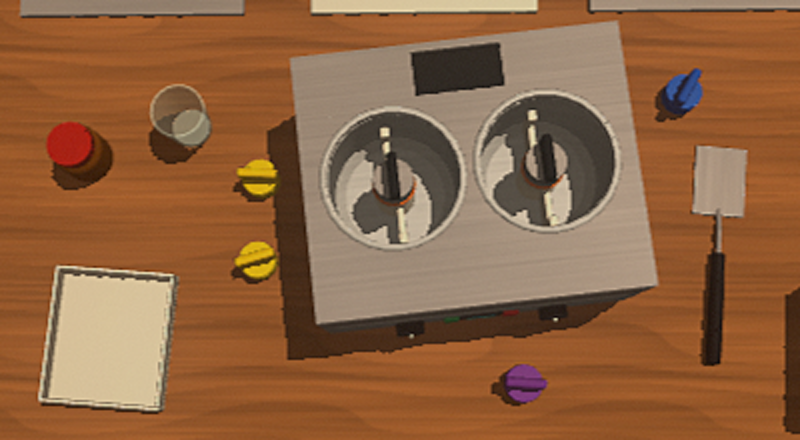

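View pics/scene0b.png

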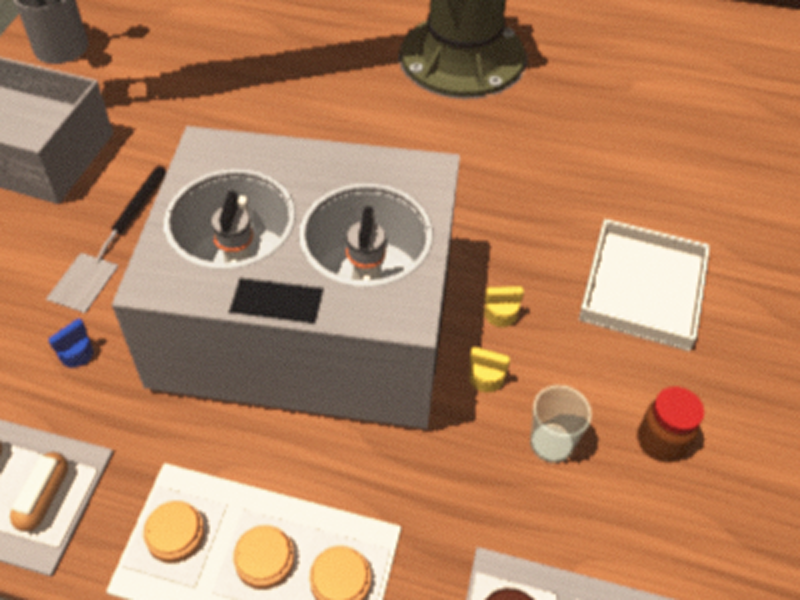

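The top crop shows two black wings, at full-picture pixels of about (275,190) left and (352,180) right, the tray at about (133,270), and the yellow, blue and purple decoys off the machine. The scene crop agrees with this. Next I'll locate the wings more precisely.

```bash
python3 - <<'E'
from h import *
P={}
for n,boxes in {"top":[(262,170,290,205),(340,160,366,198)],"scene":[(270,195,296,232),(205,190,227,222)]}.items():
    im=cv2.imread(f"pics/{n}0.png").max(axis=2)
    for i,(a,b,c,d) in enumerate(boxes):
        m=(im[b:d,a:c]<45).astype(np.uint8); k,l,s,ce=cv2.connectedComponentsWithStats(m)
        j=1+np.argmax(s[1:,4]); P[n,i]=ce[j]+[a,b]; print(n,i,s[j],P[n,i],atz(n,P[n,i],.21))
for i in(0,1):
    (o1,d1),(o2,d2)=ray("top",P["top",i]),ray("scene",P["scene",i])
    x=np.linalg.lstsq(np.c_[d1,-d2],o2-o1,rcond=None)[0]; print("tri",i,o1+d1*x[0],o2+d2*x[1])
for p in [(276.5,189),(353.5,180)]: print(atz("top",p,.2))
# tray outline corners; rim z .03
r=cv2.imread("pics/top0.png"); 
for p in [(108,233.5),(168,237.5),(161,305.5),(100,301)]: print("tray corner",atz("top",p,.03))
E
```

```text
top 0 [11  6  7 24 83] [275.9157 188.5301] [ 0.6068 -0.0133  0.21  ]
top 1 [ 10   7   8  25 119] [353.4538 179.1681] [ 0.6263 -0.1822  0.21  ]
scene 0 [10 13  6 16 47] [282.5745 215.6383] [ 0.6179 -0.0098  0.21  ]
scene 1 [ 6  7  7 19 75] [214.12   206.4533] [ 0.6328 -0.1791  0.21  ]
tri 0 [ 0.6091 -0.0131  0.1989] [ 0.6089 -0.0123  0.1989]
tri 1 [ 0.6278 -0.1831  0.2035] [ 0.6275 -0.182   0.2033]
[ 0.6078 -0.0144  0.2   ]
[ 0.6267 -0.1836  0.2   ]
tray corner [0.5322 0.4136 0.03  ]
tray corner [0.5213 0.2616 0.03  ]
tray corner [0.3535 0.2737 0.03  ]
tray corner [0.3649 0.4251 0.03  ]
```

```bash
python3 -m handwheel '{"series":[[0,0,-60,0,0,0,1],[60,-40,-76,0,0,-10,1],[110,-80,-76,0,0,-20,1],[160,-115,-76,0,0,-30,1],[210,-150,-76,0,0,-40,1],[250,-180,-76,0,0,-50,1],[290,-205,-76,0,0,-60,1],[330,-230,-76,0,0,-70,1],[370,-260,-76,0,0,-80,1],[400,-280,-76,0,0,-90,1],[430,-300,-76,0,0,-100,1],[460,-320,-76,0,0,-110,1],[490,-345,-76,0,0,-120,1],[520,-365,-76,0,0,-130,1],[545,-381,-76,0,0,-140,1],[545,-381,-76,0,0,-150,1],[545,-381,-76,0,0,-160,1],[545,-381,-76,0,0,-161.6,1],[545,-381,-76,0,0,-161.6,1]]}' 20; python3 - <<'E'
from h import *
s=telemetry.sense(); print(s)
im=vision.read_camera("wrist"); cv2.imwrite("pics/w1.png",im[:,:,::-1])
for l in("knob_left","knob_left_tip","knob_right","knob_right_tip"):
  for r in models.place_of(l,"wrist"): print(l,r["p"],r["at"],atz("wrist",r["at"],.223 if "tip" in l else .165,s))
E
```

```text
time_s: 3.38
tcp_pos: [0.6076, -0.0139, 0.3096]
orientation: [-180.0, 0.0, -173.6]
contact_force: [-0.5, -0.5, -0.2]
width: 0.0868
grasp_force: 0.0
{'time_s': 3.375, 'joint_positions': array([ 33.5154,  16.2117, -43.2247,  81.3876,  11.0464,  86.7106,
        87.2239]), 'joint_velocities': array([-0.1069, -0.0594,  0.2097,  0.0592, -0.0416,  0.0275, -0.1136]), 'joint_efforts': array([ -0.0068, -39.7939,  -5.8963, -31.2294,   0.0477,   0.0771,
         0.0956]), 'tcp_pos': array([ 0.6076, -0.0139,  0.3096]), 'orientation': array([-179.9952,    0.0021, -173.5838]), 'contact_force': array([-0.4758, -0.4673, -0.2281]), 'wrist_torque': array([ 0.1176, -0.1187, -0.0305]), 'grasp_force': 0.0, 'width': 0.08680764156224881}
knob_left 0.93 [279.2, 199.7] [ 0.6098 -0.0115  0.165 ]
knob_left 0.74 [395.4, 143.4] [0.5394 0.0965 0.165 ]
knob_left 0.59 [379.0, 205.3] [0.6041 0.0937 0.165 ]
knob_left_tip 0.86 [428.6, 143.1] [0.5347 0.0994 0.223 ]
knob_left_tip 0.6 [376.0, 214.3] [0.598 0.07  0.223]
knob_left_tip 0.56 [281.0, 239.5] [ 0.6301 -0.008   0.223 ]
knob_left_tip 0.16 [280.0, 200.7] [ 0.5952 -0.0129  0.223 ]
knob_right 0.88 [115.4, 200.3] [ 0.6296 -0.1822  0.165 ]
knob_right_tip 0.85 [85.9, 244.0] [ 0.6536 -0.1784  0.223 ]
```

View pics/w1.png

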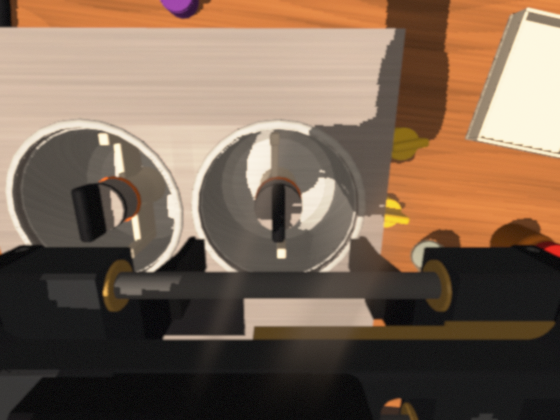

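The wrist picture shows the left wing upright at column 279, rows 185–242, centred between the fingers. I'll descend and close gently.

```bash
python3 -m handwheel '{"series":[[0,1,40,0,0,0,0.5],[0,1,70,0,0,0,0.4],[0,1,90,0,0,0,0.4],[0,1,98,0,0,0,0.4],[0,1,98,0,0,0,0.4],[0,1,98,0,0,0,0.4],[0,1,98,0,0,0,0],[0,1,98,0,0,0,0],[0,1,98,0,0,0,0],[0,1,98,0,0,0,0],[0,1,98,0,0,0,0]]}' 15; python3 -c "
from h import *
s=telemetry.sense();print(s['orientation'],s['wrist_torque'],s['tcp_pos'])"
```

```text
time_s: 5.0
tcp_pos: [0.6076, -0.013, 0.2117]
orientation: [-180.0, 0.0, -173.4]
contact_force: [-0.9, -0.4, 1.3]
width: 0.0119
grasp_force: 15.0
[-179.9834    0.0146 -173.4404] [ 0.0253 -0.191   0.017 ] [ 0.6076 -0.013   0.2117]
```

```bash
cat > st.py <<'E'
from h import *
s=telemetry.sense();print('yaw',s['orientation'],'tq',s['wrist_torque'],'F',s['contact_force'],'q7',s['joint_positions'][6],s['tcp_pos'],s['width'],s['grasp_force'])
E
python3 -m handwheel '{"series":[[0,0,0,0,0,2,0],[0,0,0,0,0,4,0],[0,0,0,0,0,6,0],[0,0,0,0,0,8,0],[0,0,0,0,0,8,0]]}' 15; python3 st.py;  python3 -m handwheel '{"series":[[0,0,0,0,0,1,0],[0,0,0,0,0,2,0],[0,0,0,0,0,3,0],[0,0,0,0,0,3,0]]}' 15; python3 st.py
```

```text
time_s: 5.62
tcp_pos: [0.6076, -0.0127, 0.2117]
orientation: [180.0, 0.0, 178.5]
contact_force: [0.6, -1.4, 1.9]
width: 0.0117
grasp_force: 15.0
yaw [179.999    0.0191 178.5418] tq [ 0.2239 -0.1349 -0.0323] F [ 0.5981 -1.4032  1.8909] q7 78.1185256440341 [ 0.6076 -0.0127  0.2117] 0.011651577154463612 14.994170211721212
time_s: 6.12
tcp_pos: [0.6076, -0.0127, 0.2117]
orientation: [-180.0, 0.0, 175.6]
contact_force: [-0.6, -0.3, 2.1]
width: 0.0117
grasp_force: 15.0
yaw [-179.9996    0.0177  175.5678] tq [ 0.2987 -0.1407  0.1613] F [-0.5894 -0.3326  2.0827] q7 75.27011079929652 [ 0.6076 -0.0127  0.2117] 0.011695100619616858 15.01742435619235
```

```bash
python3 -m handwheel '{"series":[[0,0,-0.3,0,0,1,0],[0,0,-0.5,0,0,2,0],[0,0,-0.5,0,0,2,0]]}' 15; python3 st.py
```

```text
time_s: 6.5
tcp_pos: [0.6075, -0.0127, 0.2117]
orientation: [180.0, -0.0, 173.6]
contact_force: [1.6, 1.4, -0.4]
width: 0.0119
grasp_force: 15.1
yaw [179.9889  -0.002  173.5707] tq [ 0.276  -0.5593  0.277 ] F [ 1.6422  1.3694 -0.437 ] q7 73.36550183435138 [ 0.6075 -0.0127  0.2117] 0.011854523683127841 15.077842511236668
```

```bash
python3 -m handwheel '{"series":[[0,0,0.5,0,0,-3,0],[0,0,0.5,0,0,-7,0],[0,0,0.5,0,0,-11,0],[0,0,0.5,0,0,-15,0],[0,0,0.5,0,0,-19,0],[0,0,0.3,0,0,-23,0],[0,0,0,0,0,-27,0],[0,0,0,0,0,-27,0]]}' 15; python3 st.py;
```

```text
time_s: 7.5
tcp_pos: [0.6074, -0.0135, 0.2119]
orientation: [-180.0, -0.0, -159.5]
contact_force: [0.7, -0.0, 1.0]
width: 0.0118
grasp_force: 15.0
yaw [-179.9711   -0.0257 -159.5328] tq [ 0.0276 -0.3684  0.0029] F [ 0.6785 -0.0116  1.0292] q7 99.11432623950684 [ 0.6074 -0.0135  0.2119] 0.011837156809389158 14.992167008458637
```

```bash
python3 -m handwheel '{"series":[[0,0,-0.2,0,0,-3,0],[0,0,-0.4,0,0,-5,0],[0,0,-0.4,0,0,-5,0]]}' 15; python3 st.py;
```

```text
time_s: 7.88
tcp_pos: [0.6075, -0.0135, 0.2123]
orientation: [-180.0, -0.0, -154.5]
contact_force: [1.5, -1.0, -1.4]
width: 0.0119
grasp_force: 15.0
yaw [-179.9644   -0.0257 -154.5112] tq [-0.196  -0.4653  0.0251] F [ 1.4882 -0.9936 -1.4175] q7 103.89292947379747 [ 0.6075 -0.0135  0.2123] 0.01185443303003138 14.991902408364695
```

Counter-clockwise the left knob runs free for 19°, with less than 0.03 N m. Clockwise it went tight at 0.28 N m, so it has an ordinary thread. I'll turn it back, release it and go to the right knob.

```bash
python3 -m handwheel '{"series":[[0,0,0.2,0,0,5,0],[0,0,0.4,0,0,10,0],[0,0,0.6,0,0,15,0],[0,0,0.6,0,0,19,0],[0,0,0.6,0,0,19,0],[0,0,0.6,0,0,19,0.4],[0,0,0.6,0,0,19,0.4],[0,0,0.6,0,0,19,0.4],[0,0,-30,0,0,19,0.4],[0,0,-60,0,0,19,0.4],[0,0,-60,0,0,19,0.4]]}' 15; python3 st.py; python3 - <<'E'
from h import *
s=telemetry.sense(); R=Ro.from_euler('xyz',s["orientation"],degrees=True).as_matrix()
for k in ([.6265,-.182],[.607+.1698*np.sin(np.radians(6.6)),-.013-.1698*np.cos(np.radians(6.6))]): print(R.T@(np.array([*k,.211])-s["tcp_pos"])*1000)
E
```

```text
time_s: 9.25
tcp_pos: [0.6088, -0.0125, 0.2751]
orientation: [-180.0, 0.3, -173.4]
contact_force: [0.2, 0.3, -0.5]
width: 0.0347
grasp_force: 0.0
yaw [-179.9514    0.2644 -173.4236] tq [ 0.1625 -0.086   0.0258] F [ 0.1926  0.338  -0.4719] q7 86.87450920677396 [ 0.6088 -0.0125  0.2751] 0.03470290779737848 0.0
[   2.1285 -170.3607   64.238 ]
[   2.075  -170.0395   64.238 ]
```

```bash
python3 -m handwheel '{"series":[[0,-50,0,0,0,0,0.4],[0,-100,0,0,0,0,0.4],[0,-140,0,0,0,0,0.4],[0,-170,0,0,0,0,0.4],[0,-170,0,0,0,0,0.4],[0,-170,0,0,0,0,0.4],[0,-170,0,0,0,0,0.4]]}' 15; python3 st.py; python3 - <<'E'
from h import *
s=telemetry.sense()
im=vision.read_camera("wrist"); cv2.imwrite("pics/w2.png",im[:,:,::-1])
for l in("knob_right","knob_right_tip"):
  for r in models.place_of(l,"wrist"): print(l,r["p"],r["at"],atz("wrist",r["at"],.223 if "tip" in l else .165,s))
E
```

```text
time_s: 10.12
tcp_pos: [0.627, -0.1796, 0.2724]
orientation: [180.0, -0.0, -173.3]
contact_force: [-0.3, -0.2, 0.3]
width: 0.0346
grasp_force: 0.0
yaw [ 179.9669   -0.0026 -173.2771] tq [ 0.1002 -0.1641 -0.0208] F [-0.2613 -0.2039  0.333 ] q7 101.23054318761626 [ 0.627  -0.1796  0.2724] 0.03461432464083773 0.0
knob_right 0.9 [138.1, 244.2] [ 0.679  -0.3077  0.165 ]
knob_right 0.67 [270.7, 210.8] [ 0.6308 -0.1851  0.165 ]
knob_right_tip 0.9 [134.1, 243.5] [ 0.6501 -0.2839  0.223 ]
knob_right_tip 0.79 [271.4, 259.8] [ 0.6514 -0.1811  0.223 ]
knob_right_tip 0.23 [272.3, 205.6] [ 0.6089 -0.1852  0.223 ]
```

View pics/w2.png

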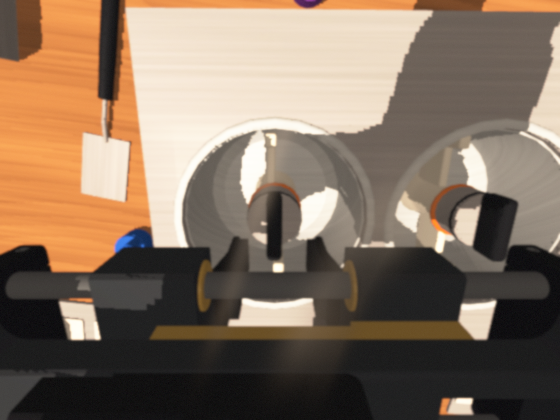

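The right wing is at column 273, rows 190–258, and the finger gap is centred near column 278, so I need about 2 mm more towards −y before descending and closing.

```bash
python3 -m handwheel '{"series":[[0,-2,20,0,0,0,0.4],[0,-2,40,0,0,0,0.4],[0,-2,55,0,0,0,0.4],[0,-2,61,0,0,0,0.4],[0,-2,61,0,0,0,0.4],[0,-2,61,0,0,0,0],[0,-2,61,0,0,0,0],[0,-2,61,0,0,0,0],[0,-2,61,0,0,0,0]]}' 15; python3 st.py; python3 -m handwheel '{"series":[[0,0,0,0,0,2,0],[0,0,0,0,0,4,0],[0,0,0,0,0,6,0],[0,0,0,0,0,8,0],[0,0,0,0,0,10,0],[0,0,0,0,0,10,0]]}' 15; python3 st.py
```

```text
time_s: 11.4
tcp_pos: [0.6273, -0.1828, 0.2119]
orientation: [180.0, 0.0, -173.4]
contact_force: [-0.9, 1.9, 1.7]
width: 0.0116
grasp_force: 15.0
yaw [ 179.9612    0.0279 -173.3916] tq [ 0.5082 -0.0415  0.0436] F [-0.9306  1.9073  1.7028] q7 100.55623359116 [ 0.6273 -0.1828  0.2119] 0.011568762700249962 14.99799978279043
time_s: 12.15
tcp_pos: [0.6275, -0.1832, 0.2119]
orientation: [180.0, 0.0, 176.6]
contact_force: [1.3, 3.0, 3.0]
width: 0.0121
grasp_force: 15.0
yaw [179.9816   0.0424 176.5586] tq [ 0.8702 -0.4015  0.0442] F [1.3263 2.9654 3.0044] q7 91.03655208113715 [ 0.6275 -0.1832  0.2119] 0.012121256923484234 15.000690552697051
```

```bash
python3 -m handwheel '{"series":[[0,0,-0.1,0,0,2,0],[0,0,-0.3,0,0,4,0],[0,0,-0.3,0,0,4,0]]}' 15; python3 st.py
```

```text
time_s: 12.52
tcp_pos: [0.6273, -0.1831, 0.212]
orientation: [180.0, 0.0, 172.6]
contact_force: [0.2, 4.5, 5.2]
width: 0.0118
grasp_force: 15.0
yaw [179.9683   0.0106 172.5518] tq [ 1.1345 -0.3796  0.0969] F [0.2337 4.5207 5.2263] q7 87.23168212767524 [ 0.6273 -0.1831  0.212 ] 0.011768860462421215 15.019355114927748
```

The hand is being pushed up and the torque stays low, so clockwise loosens this one. I'll go on, rising with it.

```bash
python3 -m handwheel '{"series":[[0,0,-0.6,0,0,3,0],[0,0,-0.9,0,0,7,0],[0,0,-1.1,0,0,11,0],[0,0,-1.3,0,0,15,0],[0,0,-1.3,0,0,15,0]]}' 15; python3 st.py
```

```text
time_s: 13.15
tcp_pos: [0.6272, -0.183, 0.2128]
orientation: [180.0, -0.0, 157.6]
contact_force: [0.3, 4.3, 3.2]
width: 0.012
grasp_force: 15.0
yaw [179.9687  -0.0273 157.6272] tq [ 1.2612 -0.466   0.0662] F [0.3408 4.3208 3.2067] q7 73.036753095332 [ 0.6272 -0.183   0.2128] 0.012001281435329908 15.018756021243007
```

```bash
python3 -m handwheel '{"series":[[0,0,-0.5,0,0,5,0],[0,0,-0.8,0,0,10,0],[0,0,-1.1,0,0,15,0],[0,0,-1.4,0,0,20,0],[0,0,-1.7,0,0,25,0],[0,0,-2,0,0,30,0],[0,0,-2.2,0,0,35,0],[0,0,-2.5,0,0,40,0],[0,0,-2.8,0,0,45,0],[0,0,-3.1,0,0,50,0],[0,0,-3.4,0,0,55,0],[0,0,-3.6,0,0,60,0],[0,0,-3.6,0,0,60,0]]}' 15; python3 st.py
```

```text
time_s: 14.78
tcp_pos: [0.6272, -0.1828, 0.2163]
orientation: [-180.0, -0.1, 97.6]
contact_force: [1.2, 4.8, 2.8]
width: 0.012
grasp_force: 15.0
yaw [-179.9896   -0.0699   97.6361] tq [ 1.2958 -0.4882  0.0131] F [1.245  4.839  2.7506] q7 15.648807932455137 [ 0.6272 -0.1828  0.2163] 0.012020768442982749 15.0036497704059
```

```bash
python3 -m handwheel '{"series":[[0,0,-0.3,0,0,6,0],[0,0,-0.7,0,0,12,0],[0,0,-1,0,0,18,0],[0,0,-1.3,0,0,24,0],[0,0,-1.7,0,0,30,0],[0,0,-2,0,0,36,0],[0,0,-2.3,0,0,42,0],[0,0,-2.7,0,0,48,0],[0,0,-3,0,0,54,0],[0,0,-3.4,0,0,60,0],[0,0,-3.4,0,0,60,0]]}' 15; python3 st.py
```

```text
time_s: 16.15
tcp_pos: [0.6275, -0.1839, 0.2196]
orientation: [180.0, -0.0, 37.7]
contact_force: [2.9, 3.1, 0.4]
width: 0.0119
grasp_force: 15.0
yaw [179.9662  -0.0144  37.6737] tq [ 0.7249 -0.9839 -0.0082] F [2.8637 3.0705 0.3749] q7 -42.04223969171228 [ 0.6275 -0.1839  0.2196] 0.011912531994546342 15.002190676750615
```

```bash
python3 -m handwheel '{"series":[[0,0,-0.3,0,0,6,0],[0,0,-0.7,0,0,12,0],[0,0,-1,0,0,18,0],[0,0,-1.3,0,0,24,0],[0,0,-1.7,0,0,30,0],[0,0,-2,0,0,36,0],[0,0,-2.3,0,0,42,0],[0,0,-2.7,0,0,48,0],[0,0,-3,0,0,54,0],[0,0,-3.2,0,0,58,0],[0,0,-3.2,0,0,58,0]]}' 15; python3 st.py
```

```text
time_s: 17.52
tcp_pos: [0.6269, -0.1832, 0.2228]
orientation: [-180.0, 0.1, -20.3]
contact_force: [1.8, 4.8, 0.6]
width: 0.012
grasp_force: 15.0
yaw [-179.985     0.0673  -20.2557] tq [ 1.1747 -0.4157  0.0149] F [1.7581 4.7908 0.6452] q7 -98.04297792921314 [ 0.6269 -0.1832  0.2228] 0.01196355246841004 15.012366815353744
```

```bash
python3 -m handwheel '{"series":[[0,0,-0.3,0,0,5,0],[0,0,-0.6,0,0,10,0],[0,0,-0.9,0,0,15,0],[0,0,-1.5,0,0,15,0],[0,0,-2.5,0,0,15,0],[0,0,-2.5,0,0,15,0]]}' 20; python3 st.py
```

```text
time_s: 18.27
tcp_pos: [0.6268, -0.1832, 0.2238]
orientation: [180.0, 0.1, -35.2]
contact_force: [4.4, 4.0, -3.8]
width: 0.0118
grasp_force: 20.0
yaw [179.9891   0.1264 -35.229 ] tq [ 1.1634 -0.9318 -0.0118] F [ 4.3556  3.9615 -3.8072] q7 -112.53081356036375 [ 0.6268 -0.1832  0.2238] 0.01179732116532414 20.01743627304677
```

```bash
python3 -m handwheel '{"series":[[0,0,-0.5,0,0,0,0],[0,0,-1,0,0,0,0],[0,0,-1.5,0,0,0,0],[0,0,-1.5,0,0,0,0]]}' 25; python3 st.py
```

```text
time_s: 18.77
tcp_pos: [0.6266, -0.1831, 0.2247]
orientation: [180.0, 0.2, -35.2]
contact_force: [3.8, 4.7, -6.0]
width: 0.0114
grasp_force: 25.0
yaw [179.9726   0.1787 -35.2273] tq [ 1.1264 -0.9987 -0.0606] F [ 3.7851  4.7132 -5.9699] q7 -112.52623637876933 [ 0.6266 -0.1831  0.2247] 0.01141663046248529 25.015859274426475
```

```bash
python3 -m handwheel '{"series":[[0.1,-1,0,0,0,0,0],[0.2,-2,0,0,0,0,0],[0.2,-2,0,0,0,5,0],[0.2,-2,-0.3,0,0,10,0],[0.2,-2,-0.3,0,0,10,0]]}' 25; python3 st.py
```

```text
time_s: 19.4
tcp_pos: [0.6275, -0.1835, 0.2271]
orientation: [179.9, 0.0, -45.4]
contact_force: [0.7, 1.6, -2.4]
width: 0.0117
grasp_force: 25.0
yaw [179.853    0.0256 -45.3967] tq [0.3228 0.0458 0.0567] F [ 0.7254  1.5728 -2.3511] q7 -122.46039825289233 [ 0.6275 -0.1835  0.2271] 0.011653095215385078 25.000555641017854
```

It has come free: the height now follows the command and only the knob's weight remains. Lifting straight up.

```bash
python3 -m handwheel '{"series":[[0,0,-2,0,0,0,0],[0,0,-5,0,0,0,0],[0,0,-10,0,0,0,0],[0,0,-10,0,0,0,0]]}' 30; python3 st.py
```

```text
time_s: 19.9
tcp_pos: [0.6289, -0.1825, 0.2385]
orientation: [-180.0, -0.1, -45.4]
contact_force: [0.5, -0.2, -2.2]
width: 0.012
grasp_force: 30.0
yaw [-179.9703   -0.0903  -45.4266] tq [0.1012 0.0114 0.0187] F [ 0.4988 -0.1824 -2.2214] q7 -122.52497348119893 [ 0.6289 -0.1825  0.2385] 0.01196414611507675 29.999521980062127
```

```bash
python3 -m handwheel '{"series":[[0,0,-30,0,0,0,0],[0,0,-60,0,0,0,0],[0,0,-75,0,0,-3,0],[-30,-14,-75,0,0,-9,0],[-65,-30,-75,0,0,-16,0],[-105,-49,-75,0,0,-23,0],[-145,-68,-75,0,0,-30,0],[-185,-87,-75,0,0,-37,0],[-225,-106,-75,0,0,-44,0],[-265,-124,-75,0,0,-51,0],[-305,-143,-75,0,0,-58,0],[-345,-162,-75,0,0,-65,0],[-385,-181,-75,0,0,-72,0],[-425,-199,-75,0,0,-78,0],[-460,-216,-75,0,0,-84,0],[-490,-230,-75,0,0,-88,0],[-505,-237,-75,0,0,-90,0],[-505,-237,-75,0,0,-90,0],[-505,-237,-75,0,0,-90,0]]}' 30; python3 st.py; python3 - <<'E'
from h import *
im=vision.read_camera("top"); cv2.imwrite("pics/t2.png",cv2.resize(im[90:330,60:460,::-1],None,fx=2,fy=2))
E
```

```text
time_s: 22.28
tcp_pos: [0.4441, 0.3421, 0.3124]
orientation: [179.9, 0.0, 44.4]
contact_force: [-0.1, -0.6, -2.3]
width: 0.0116
grasp_force: 30.0
yaw [179.9221   0.0373  44.3867] tq [-0.0279 -0.0879 -0.0251] F [-0.0694 -0.5868 -2.333 ] q7 -89.41198615433572 [0.4441 0.3421 0.3124] 0.011638647970701726 29.999228906817734
```

View pics/t2.png

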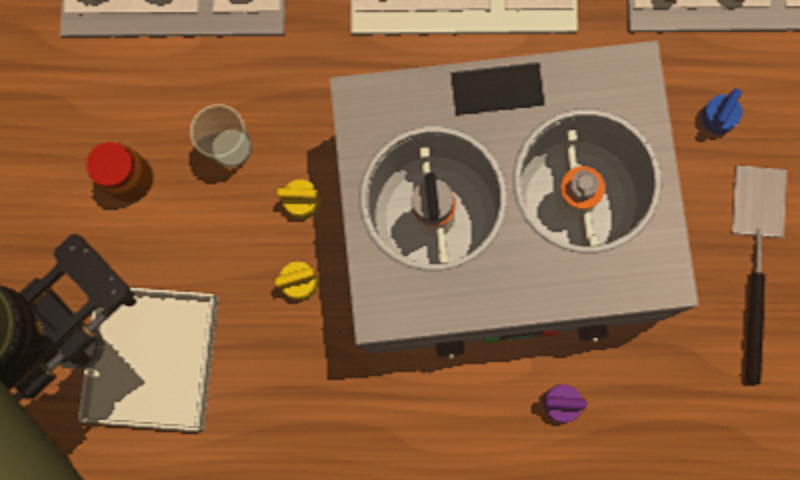

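The picture shows the right spindle bare at crop (583,186), the left knob in place, and the gripper with its knob over the tray. Lowering now.

```bash
python3 -m handwheel '{"series":[[0,0,50,0,0,0,0],[0,0,105,0,0,0,0],[0,0,160,0,0,0,0],[0,0,210,0,0,0,0],[0,0,240,0,0,0,0],[0,0,252,0,0,0,0],[0,0,256,0,0,0,0],[0,0,256,0,0,0,0],[0,0,256,0,0,0,0]]}' 30; python3 -m handwheel '{"series":[[0,0,1,0,0,0,0],[0,0,2,0,0,0,0],[0,0,3,0,0,0,0],[0,0,4,0,0,0,0],[0,0,4,0,0,0,0]]}' 30; python3 st.py
```

```text
time_s: 23.45
tcp_pos: [0.4438, 0.3445, 0.0579]
orientation: [180.0, -0.1, 44.6]
contact_force: [0.6, -0.5, -2.9]
width: 0.0117
grasp_force: 30.0
time_s: 24.08
tcp_pos: [0.4428, 0.3438, 0.0523]
orientation: [-180.0, 0.0, 44.6]
contact_force: [0.8, -0.7, -3.1]
width: 0.0116
grasp_force: 30.0
yaw [-179.9977    0.0225   44.5732] tq [-0.0137 -0.0498  0.0069] F [ 0.8472 -0.7149 -3.073 ] q7 -95.44197819745995 [0.4428 0.3438 0.0523] 0.011579003318158079 29.99965681694448
```

```bash
python3 -m handwheel '{"series":[[0,0,0.5,0,0,0,0],[0,0,1,0,0,0,0],[0,0,1.5,0,0,0,0],[0,0,2,0,0,0,0],[0,0,2,0,0,0,0]]}' 30; python3 st.py
```

```text
time_s: 24.7
tcp_pos: [0.4431, 0.3441, 0.0512]
orientation: [180.0, -0.0, 44.6]
contact_force: [-1.6, -1.5, 4.3]
width: 0.0117
grasp_force: 30.0
yaw [179.9788  -0.0198  44.5712] tq [-0.4271  0.4923 -0.0266] F [-1.6086 -1.4665  4.2586] q7 -95.5177954544745 [0.4431 0.3441 0.0512] 0.011700931556392345 29.999706731177866
```

It has touched the floor. Opening and retreating.

```bash
python3 -m handwheel '{"series":[[0,0,0,0,0,0,0.2],[0,0,0,0,0,0,0.35],[0,0,0,0,0,0,0.4],[0,0,0,0,0,0,0.4],[0,0,-10,0,0,0,0.4],[0,0,-30,0,0,0,0.4],[0,0,-80,0,0,0,0.4],[0,0,-140,0,0,0,0.4],[0,0,-200,0,0,0,0.4],[0,0,-200,0,0,0,0.4],[0,0,-200,0,0,0,0.4]]}' 30; python3 st.py; python3 - <<'E'
from h import *
s=telemetry.sense();im=vision.read_camera("wrist"); cv2.imwrite("pics/w3.png",im[:,:,::-1])
im=vision.read_camera("scene"); cv2.imwrite("pics/s3.png",cv2.resize(im[100:400,100:500,::-1],None,fx=2,fy=2))
E
```

```text
time_s: 26.08
tcp_pos: [0.4428, 0.3439, 0.2514]
orientation: [180.0, -0.1, 44.6]
contact_force: [0.1, -0.8, 0.1]
width: 0.0351
grasp_force: 0.0
yaw [179.9575  -0.063   44.5787] tq [ 0.067   0.0174 -0.031 ] F [ 0.0669 -0.804   0.0957] q7 -90.08426729680596 [0.4428 0.3439 0.2514] 0.03512712803529441 0.0
```

View pics/w3.png

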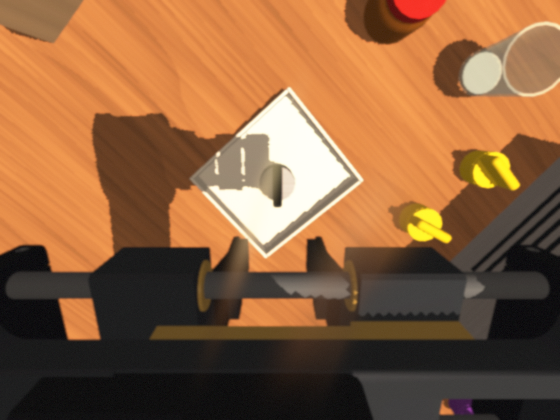

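View pics/s3.png

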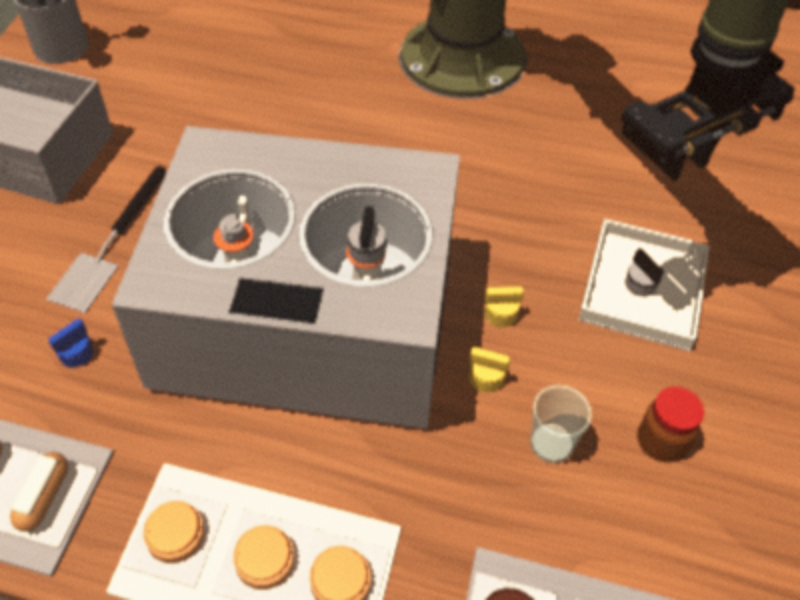

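Both pictures show the knob upright near the middle of the tray: wrist pixel (278,182), scene crop (645,272). The left knob is still done up at crop (366,235).

```bash
python3 -c "
from cell import job; print(job.sign_off())"
```

```text
the job is handed in; nothing more can be done
None
```

The right knob is the left-hand one: I unscrewed it and stood it upright in the tray, left the left knob done up on its spindle, and handed in the job at about 26 s (no verdict came back).

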